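# Show the notched paint-test slide over the light pad, label up

### The job

Two paint-test slides stand on edge in wooden slot stands. Take out the one with the small notch in its top corner, gripping only the clear part so that the frosted label end stays uncovered, and hold it with the label over the middle of the light pad, about 10 cm above it, long edge level and slanted about halfway to flat (or flatter) so that the label face looks up. Finish while still holding it there, still, and leave the other slide and the paint bottles alone.

Things in the scene. Friction and masses are not known exactly. Their poses are not given: they have to be found in the camera images.
- slide: Notched slide to show: loose clear acrylic plate 100 x 8 x 50 mm (x, y, z), about 47 g, standing on a long edge. Origin: middle of the edge it stands on; z = 50 mm is its top edge. Own x runs along it to the frosted end: clear x -50 to +14 mm, whitish frost +14 to +50. +y is the label face (y = 4 mm). Notch 12 x 12 mm square, in the top corner at the frosted end (x 38 to 50, z 38 to 50 mm).
- slide_label (a point): Middle of the label, a small blank paper rectangle on the frost of the +y face: at x = 32, y = 4, z = 19 mm of slide; axes as slide. A dark paint streak is on the clear part of the same face. Seen from the side where the notch is at the upper left, the label faces you; with the notch at the upper right you see the back.
- stand: Fixed wooden stand of the notched slide: block 130 x 44 x 30 mm (x, y, z), origin at the centre of its underside, with one slot 103 x 10.5 mm along its x, 15 mm deep (slot floor 15 mm, block top 30 mm above the bench). The slide stands loosely in it, its top edge 65 mm above the bench.
- spare_slide: Bystander: the other loose slide, same size, frost, label, paint streak and axes as the notched one but with four square corners. Leave it standing in its stand.
- spare_stand: Fixed stand of the other slide, same as stand.
- pad: Fixed flat light pad lying on the bench, 200 x 200 x 8 mm, white face with a grey rim. Origin: centre of its underside, z up.
- pad_mid (a point): Middle of the light pad's top face, 8 mm above the bench; axes as pad, z up.
- bottle_a: Bystander: loose upright craft-paint bottle, 36 mm across, 100 mm tall, standing beyond the light pad. Origin: centre of its underside, z up. Leave it alone.
- bottle_b: Bystander: loose upright craft-paint bottle, 36 mm across, 100 mm tall, standing beyond the light pad. Origin: centre of its underside, z up. Leave it alone.
- bottle_c: Bystander: loose upright craft-paint bottle, 36 mm across, 100 mm tall, standing beyond the light pad. Origin: centre of its underside, z up. Leave it alone.
Not all that is in view belongs to the job. Leave any orange, pink or yellow look-alike of the slide alone.

How it is judged (in metres and radians):
On the way:
1. the notched slide is lifted clear of its stand in the gripper (contact force between slide and the fingers above 0.5 N and height (world z) of slide above 0.045 m), for 0.2 s.
At the end, for the whole second after the job is handed in: Slide held still, touching nothing else; label 60-160 mm above the pad and within 60 mm of its middle; label face within 57 degrees of straight up; long edge level within 17 degrees; TCP at most 6 mm past the slide's middle towards the frost; other slide and bottles standing in place (contact force between slide and the fingers above 0.5 N and contact force between slide and pad below 0.1 N and horizontal distance between slide_label and pad_mid below 0.06 m and z of slide_label in the frame of pad_mid between 0.06 and 0.16 m and angle between slide's own y axis and vertical below 1 rad and angle between slide's own x axis and vertical between 1.27 and 1.87 rad and x of the grasp point in the frame of slide below 0.006 m and linear speed of slide below 0.02 m/s and angular speed of slide below 0.15 rad/s and angle between each of spare_slide, bottle_a, bottle_b, bottle_c's own z axis and vertical below 0.2 rad and distance of spare_slide from where it was at the start of the episode below 0.012 m); the arm keeps its last pose, push and grip.
It fails at once if the other slide is disturbed (moved over 12 mm) (distance of spare_slide from where it was at the start of the episode above 0.012 m).
It fails at once if a paint bottle is disturbed (moved over 25 mm) (distance of any of bottle_a, bottle_b, bottle_c from where it was at the start of the episode above 0.025 m).
It also fails if it takes over 32 s, if anything falls off the work surface, if the arm or the gripper's body presses on something with over 40 N, if the wrist force passes 120 N, or if a joint passes its speed limit or range.

### The arm

A 6-joint arm with a two-finger parallel gripper is mounted at the origin on the work surface. World frame = base frame: x ahead of the robot, y to its left, z up, the work surface at z = 0. Lengths are in m, angles in degrees, forces in N, time in s.
With the tool pointing down it reaches from about 0.35 to 0.775 m from the base axis. Payload 7.3 kg.
Tool frame: the origin (TCP) lies between the finger pads, 19 mm behind the fingertips; this is the grasp point; z points along the fingers, y is the line along which they close (so a half turn about z gives the same grasp; the last joint's range is limited). The gripper opens to 92 mm and grips with 3 to 60 N. Pads are 19 mm wide; open, the fingers measure 130 mm over their backs; the gripper's body (75 mm by 190 mm) begins 47 mm behind the grasp point.
Start: joints at [-74.255, 19.595, 87.324, -0, 73.075, -8.365], TCP at [0.214, -0.479, 0.246] pointing down, gripper open.
Joint ranges: [-145.02, 145.02], [-44.19, 115.74], [2.07, 154.8], [-57.11, 237.11], [16.16, 152.29], [-177.93, 177.93]. Speed limits (degrees/s): [147.25, 147.25, 180, 180, 180, 180].

### API

Orientations are given as [roll, pitch, yaw] about the fixed x, y, z axes, in that order (R = Rz(yaw) Ry(pitch) Rx(roll)).
In Python, from plant import manip gives the robot as it stands.
- The arm moves only by the shell command python3 -m creep 'ROWS'. ROWS is text: rows parted by semicolons, each of 7 numbers parted by spaces: the shift along the tool's x, y, z in m, then the turn, a rotation vector about the tool's x, y, z in rad, then the opening, from 0 (shut) to 1 (fully open). In form: dx dy dz rx ry rz claw; .... A call has 1 to 12 rows; each row shifts and turns the commanded pose from where the row before left it, along the tool's axes as they then stand; what a row does not reach is not made up. A row lasts 1/12 s, in which the tool goes at most 41.7 mm and 7.16 degrees, less where a joint would pass 70% of its speed; a pose out of reach is approached as far as the arm can. A call with a gripper value outside its range is refused whole. The fingers move at their own pace and stop on an object; the grip force is fixed at half the most. Time passes only in rows, so rows that do not move let the fingers close. It gives the time, the measured TCP pose, the force, the opening and the grip force at its end, in the units of the state.
- manip.get_obs(): the state, without advancing time (a new reading comes with each control period).
- manip.camera(name): name is "scene" or "top"; returns the picture (384x512x3 uint8, blue, green, red); there is no depth.
- manip.camera_info(name): a dict with "fx", "fy", "cx", "cy" (pixels), "extrinsics" (4x4, takes a point from camera to world coordinates). Camera axes: x right, y up, looking along -z (the intrinsics and any distortion apply to the point x, -y, -z); pixel columns grow to the right and rows downward; lengths in m; the calibration is good to about 2 mm. A picture is of the moment at which its call begins. camera_info takes no time and is no camera call.
- manip.hand_in(): hands the job in; it is judged then, once.
Trained networks look in the newest picture that a camera, given by its name, has taken for a name from the list of things; names that differ only in an ending like _2 or _b are one class to them, and where a whole thing is asked for, a point or a joint stands for the part that bears it (a point fixed in the world has none). Each returns a list of dicts, best first, with "conf" (0 to 1); they miss things now and then, are a little off and sometimes report something else, mostly with a low value. They report only what shows in the picture. A call takes as long as a camera call. They do not tell look-alikes from the thing itself.
- manip.look_for(camera, query): "location" ([x, y, z] in m, in world coordinates, good to about 4 mm: the middle of the surface that is visible of it).
- manip.pinpoint(camera, query): "location" ([x, y, z] in m, in world coordinates, good to about 4 mm: a listed point, or the origin of a listed thing).
The state is a dict: "clock": time; "joints": joint angles; "joint_velocities": joint speeds; "tau": joint torques, N m; "eef_pos": TCP position; "orientation": TCP orientation; "wrist_force": force on the tool from outside, world axes, zero at the start; "ft_torque": the same for the moment, N m; "gripper_width": finger opening in m; "gripper_force": force on a finger pad.
Only numpy, scipy, OpenCV 4.12 (cv2) and the standard library are available. Lean on these libraries where they do the work, as an engineer would, in place of code of your own. Each camera call takes 0.05 s, during which the arm holds its last target. There are 200 camera calls.

## Working session

There is one attempt and no reset: what is moved stays moved. The work goes in short steps, Python scripts to look and compute and a shell command to move; the robot and the scene stay as the last step left them, time stands still between calls to the robot, and variables do not carry over. Pictures are saved under pics/ and viewed, at most 10 in all, crops included, and the job is handed in when it is done.

```bash
mkdir -p pics
cat > h.py <<'E'
from plant import manip
import numpy as np, cv2
from scipy.spatial.transform import Rotation as R
E
python3 - <<'E'
from h import *
for c in("scene","top"):
    im=manip.camera(c); cv2.imwrite(f"pics/{c}0.png",im)
    print(c,{k:np.round(v,3).tolist() for k,v in manip.camera_info(c).items() if k!='name'})
    for q in("slide","spare_slide","stand","slide_label","pad","bottle_a"):
        try: print(q,[(np.round(d["location"],3).tolist(),round(d["conf"],2)) for d in manip.pinpoint(c,q)])
        except Exception as e: print(q,e)
o=manip.get_obs();print(o)
E
```

```text
scene {'fx': 375.944, 'fy': 375.944, 'cx': 257.853, 'cy': 193.573, 'extrinsics': [[0.17, -0.789, 0.59, 1.02], [0.985, 0.127, -0.114, -0.071], [0.015, 0.601, 0.799, 0.743], [0.0, 0.0, 0.0, 1.0]]}
slide [([0.642, 0.27, 0.002], 0.87), ([0.571, 0.39, 0.002], 0.84), ([0.486, 0.274, 0.01], 0.83), ([0.523, -0.233, 0.017], 0.69), ([0.221, 0.306, 0.002], 0.56), ([0.458, 0.274, 0.032], 0.32)]
spare_slide [([0.524, -0.235, 0.016], 0.86)]
stand [([0.486, 0.274, 0.001], 0.75)]
slide_label [([0.577, 0.361, 0.02], 0.82), ([0.456, 0.272, 0.033], 0.77), ([0.198, 0.287, 0.019], 0.65), ([0.664, 0.289, 0.02], 0.58)]
pad [([0.569, -0.005, -0.002], 0.57), ([0.524, -0.229, -0.0], 0.55)]
bottle_a [([0.755, -0.023, 0.002], 0.93), ([0.751, 0.096, -0.0], 0.75), ([0.767, -0.112, 0.002], 0.64)]
top {'fx': 355.908, 'fy': 355.908, 'cx': 259.124, 'cy': 191.706, 'extrinsics': [[-0.014, 0.99, -0.142, 0.395], [-1.0, -0.015, -0.008, 0.024], [-0.01, 0.142, 0.99, 0.92], [0.0, 0.0, 0.0, 1.0]]}
slide [([0.572, 0.393, 0.002], 0.88), ([0.49, 0.273, 0.015], 0.68), ([0.221, 0.308, 0.0], 0.58), ([0.637, 0.268, -0.003], 0.5)]
sp
[... 325 characters left out ...]
63)]
{'clock': 0.7, 'joints': array([-7.42560814e+01,  1.95917526e+01,  8.73263082e+01, -1.43014528e-04,
        7.30760260e+01, -8.36593133e+00]), 'joint_velocities': array([-0.03134735, -0.00207954, -0.07724999, -0.01372787, -0.04367659,
       -0.01943494]), 'tau': array([-1.38398045e-03, -4.31033921e+01, -2.44441938e+01,  7.18169007e-02,
        4.82164964e-02,  1.27360761e-05]), 'eef_pos': array([ 0.21446831, -0.47919165,  0.24556032]), 'orientation': array([1.79994170e+02, 9.95717525e-04, 2.41098915e+01]), 'wrist_force': array([ 0.13212633, -0.04111245,  0.63048401]), 'ft_torque': array([-0.03747276, -0.04750621, -0.00382369]), 'gripper_force': 0.0, 'gripper_width': 0.0914721161912321}
```

View pics/scene0.png

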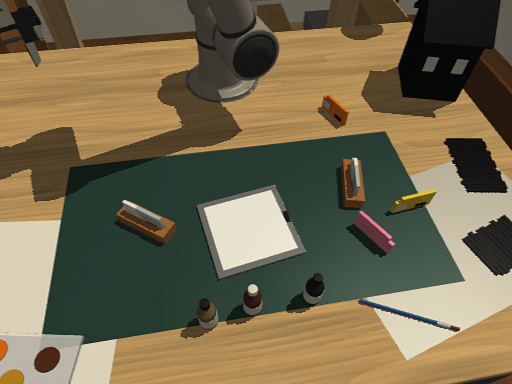

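View pics/top0.png

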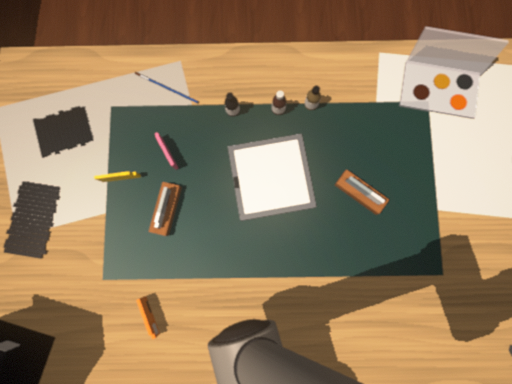

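The scene shows two wooden stands holding clear slides. One is at scene (353,183) / top (165,208), the other at scene (146,221) / top (362,191). The orange (335,110), pink (375,232) and yellow (412,202) plates are decoys. The networks call the left-hand one (world y≈0.27) the notched slide, so I'll check that in one enlarged crop.

Run:
```python
from h import *
s=cv2.imread("pics/scene0.png");t=cv2.imread("pics/top0.png")
f=lambda im,u,v:cv2.resize(im[v-30:v+30,u-40:u+40],(400,300),interpolation=cv2.INTER_CUBIC)
cv2.imwrite("pics/crop0.png",np.vstack([np.hstack([f(s,353,183),f(s,146,221)]),np.hstack([f(t,165,208),f(t,362,191)])]))
```

```text
(no output)
```

View pics/crop0.png

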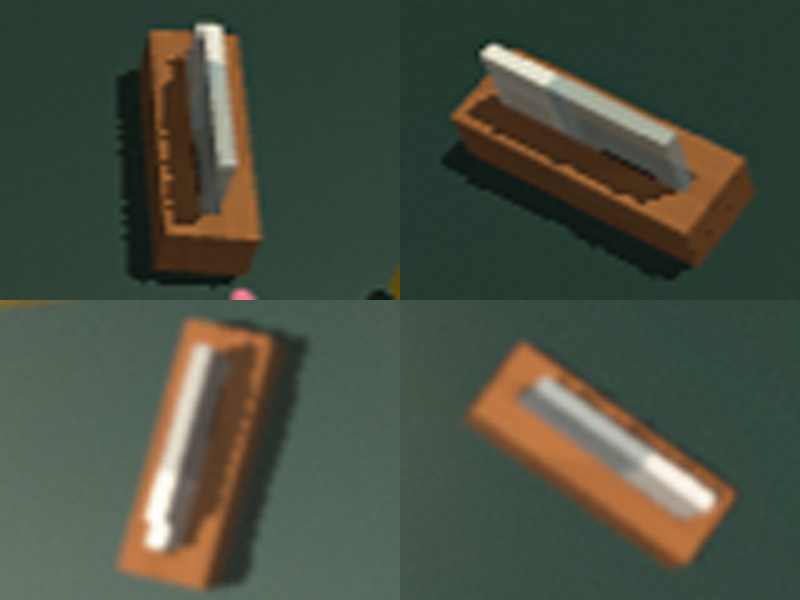

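The crop confirms it. The slide at scene (353,183) has a step (the notch) at the frosted end nearest the base, in top view around (157,226). The other slide has square corners. Next I'll measure its axis and the pad.

```bash
cat >> h.py <<'E'
def ray(c,uv,z):
    i=manip.camera_info(c);T=np.array(i["extrinsics"]);uv=np.atleast_2d(uv).astype(float)
    d=np.c_[(uv[:,0]-i["cx"])/i["fx"],-(uv[:,1]-i["cy"])/i["fy"],-np.ones(len(uv))]@T[:3,:3].T
    return T[:3,3]+d*((z-T[2,3])/d[:,2:])
E
python3 - <<'E'
from h import *
t=cv2.imread("pics/top0.png")
sub=np.zeros(t.shape[:2],np.uint8); sub[172:245,140:190]=1
hsv=cv2.cvtColor(t,cv2.COLOR_BGR2HSV)
print("hsv wood",hsv[190,165],hsv[225,152],"mat",hsv[250,160])
g=t.astype(int)
wood=((g[...,2]-g[...,0]>35)&(sub>0))
def fit(m,z,c="top"):
    v,u=np.nonzero(m); P=ray(c,np.c_[u,v],z)[:,:2]
    r=cv2.minAreaRect((P*1000).astype(np.float32)); 
    w,V=np.linalg.eigh(np.cov(P.T)); print(len(u),r,"mean",P.mean(0),"ang",np.degrees(np.arctan2(*V[::-1,1])))
fit(wood,.03)
for th in(140,165): fit((g.min(2)>th)&(sub>0),.065)
pad=np.zeros_like(sub); pad[130:222,225:318]=1
m=(g.min(2)>175)&(pad>0); fit(m,.008)
E
```

```text
hsv wood [ 22  26 212] [ 13 165 193] mat [ 65  38 114]
747 ((492.68133544921875, 298.6134948730469), (108.43902587890625, 133.58242797851562), 75.51782989501953) mean [0.48361008 0.26908304] ang 166.0601012719236
173 ((485.300537109375, 272.1175537109375), (13.1967191696167, 99.64984893798828), 78.82913970947266) mean [0.48252538 0.27219954] ang 167.33561806926366
137 ((485.0863037109375, 272.15997314453125), (12.13638973236084, 99.21316528320312), 78.83405303955078) mean [0.48035411 0.27257726] ang 167.18107443487827
4300 ((567.7622680664062, -0.12078094482421875), (172.5193634033203, 172.3144989013672), 9.25976848602295) mean [ 5.66394183e-01 -4.27437346e-04] ang -139.5485189138336
```

```bash
python3 -m creep '0 0 0 0 0 0 1'
python3 - <<'E'
from h import *
# waypoint P0 in tool axes
o=manip.get_obs();Rm=R.from_euler('xyz',o['orientation'],degrees=True).as_matrix()
for p in([.5,-.1,.25],[.487,.272,.2]): print(Rm.T@(np.array(p)-o['eef_pos']))
E
```

```text
clock: 0.78
eef_pos: [0.2145, -0.4792, 0.2455]
orientation: [180.0, -0.0, 24.1]
wrist_force: [0.0, -0.6, 0.5]
gripper_width: 0.0916
gripper_force: 0.0
[ 0.41551332 -0.22949037 -0.00447312]
[ 0.55559951 -0.57435496  0.04549958]
```

```bash
python3 -m creep '0.0346 -0.0191 0 0 0 0 1;0.0346 -0.0191 0 0 0 0 1;0.0346 -0.0191 0 0 0 0 1;0.0346 -0.0191 0 0 0 0 1;0.0346 -0.0191 0 0 0 0 1;0.0346 -0.0191 0 0 0 0 1;0.0346 -0.0191 0 0 0 0 1;0.0346 -0.0191 0 0 0 0 1;0.0346 -0.0191 0 0 0 0 1;0.0346 -0.0191 0 0 0 0 1;0.0346 -0.0191 0 0 0 0 1;0.0346 -0.0191 0 0 0 0 1'
python3 -m creep '0.0145 -0.034 0 0 0 0 1;0.0145 -0.034 0 0 0 0 1;0.0145 -0.034 0 0 0 0 1;0.0145 -0.034 0 0 0 0 1;0.0145 -0.034 0 0 0 0 1;0.0145 -0.034 0 0 0 0 1;0.0145 -0.034 0 0 0 0 1;0.0145 -0.034 0 0 0 0 1;0.0145 -0.034 0 0 0 0 1;0.0145 -0.034 0 0 0 0 1'
python3 -m creep '0 0 0.01 0 0 0.1073 1;0 0 0.01 0 0 0.1073 1;0 0 0.01 0 0 0.1073 1;0 0 0.01 0 0 0.1073 1;0 0 0.01 0 0 0.1073 1;0 0 0 0 0 0.1073 1;0 0 0 0 0 0 1;0 0 0 0 0 0 1'
cat > go.py <<'E'
from h import *; import sys
p=np.array([float(a) for a in sys.argv[1:4]]);o=manip.get_obs()
M=R.from_euler('xyz',o['orientation'],degrees=True)
print("pos",o['eef_pos'].round(4),"rpy",o['orientation'].round(2),"j",o['joints'].round(1))
print("shift",M.inv().apply(p-o['eef_pos']).round(4))
if len(sys.argv)>4:
    T=R.from_euler('xyz',[float(a) for a in sys.argv[4:7]],degrees=True); print("rotvec",(M.inv()*T).as_rotvec().round(3))
E
python3 go.py .493 .270 .056 180 0 -12.8
```

```text
clock: 1.78
eef_pos: [0.5007, -0.0985, 0.2457]
orientation: [180.0, -0.0, 24.1]
wrist_force: [-0.2, -1.3, 0.1]
gripper_width: 0.0917
gripper_force: 0.0
clock: 2.62
eef_pos: [0.4929, 0.2711, 0.2456]
orientation: [180.0, -0.0, 24.1]
wrist_force: [0.2, -0.4, 0.0]
gripper_width: 0.0917
gripper_force: 0.0
clock: 3.28
eef_pos: [0.4934, 0.2692, 0.1956]
orientation: [-180.0, -0.0, -12.6]
wrist_force: [0.5, 0.2, -0.1]
gripper_width: 0.0915
gripper_force: 0.0
pos [0.4934 0.2692 0.1956] rpy [-1.80e+02 -1.00e-02 -1.26e+01] j [ 20.8  25.9  85.8  -0.   68.3 123.4]
shift [-0.0006 -0.0007  0.1396]
rotvec [-0.    -0.     0.004]
```

```bash
python3 -m creep '-0.0006 -0.0007 0.03 0 0 0.004 1;0 0 0.03 0 0 0 1;0 0 0.03 0 0 0 1;0 0 0.02 0 0 0 1;0 0 0.015 0 0 0 1;0 0 0.01 0 0 0 1;0 0 0.0045 0 0 0 1;0 0 0 0 0 0 1;0 0 0 0 0 0 1'
python3 go.py .493 .270 .056 180 0 -12.8
python3 - <<'E'
from h import *
t=manip.camera("top");s=manip.camera("scene")
f=lambda im,u,v:cv2.resize(im[v-42:v+42,u-56:u+56],(400,300),interpolation=cv2.INTER_CUBIC)
cv2.imwrite("pics/pre.png",np.hstack([f(s,353,183),f(t,165,208)]))
E
```

```text
clock: 4.03
eef_pos: [0.4935, 0.2702, 0.0568]
orientation: [-180.0, -0.1, -13.0]
wrist_force: [0.1, -0.5, -0.2]
gripper_width: 0.0917
gripper_force: 0.0
pos [0.4935 0.2702 0.0568] rpy [-1.7996e+02 -7.0000e-02 -1.2960e+01] j [ 20.9  35.6  94.1  -0.   50.2 123.9]
shift [-0.0004  0.0003  0.0008]
rotvec [-0.001 -0.001 -0.003]
```

View pics/pre.png

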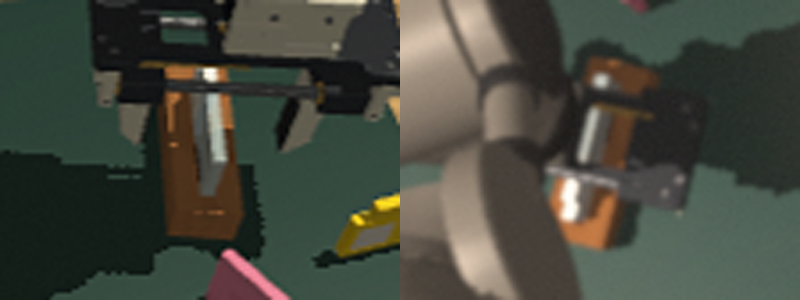

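The slide stands between the open fingers, at crop (210,130) in the left (scene) panel. Both fingertips are clear of the block, and the frosted end is clear of the gripper, at crop (570,210) in the right (top) panel. Closing.

```bash
python3 -m creep '0 0 0 0 0 0 0.5;0 0 0 0 0 0 0.3;0 0 0 0 0 0 0.15;0 0 0 0 0 0 0;0 0 0 0 0 0 0;0 0 0 0 0 0 0;0 0 0 0 0 0 0;0 0 0 0 0 0 0;0 0 0 0 0 0 0;0 0 0 0 0 0 0;0 0 0 0 0 0 0;0 0 0 0 0 0 0'
```

```text
clock: 5.13
eef_pos: [0.4929, 0.27, 0.056]
orientation: [180.0, -0.0, -13.0]
wrist_force: [0.4, -0.7, -0.1]
gripper_width: 0.0162
gripper_force: 0.0
```

```bash
python3 -m creep '0 0 0 0 0 0 0;0 0 0 0 0 0 0;0 0 0 0 0 0 0;0 0 0 0 0 0 0'
```

```text
clock: 5.47
eef_pos: [0.4928, 0.2695, 0.0559]
orientation: [179.9, 0.0, -13.0]
wrist_force: [-0.7, -4.3, 1.6]
gripper_width: 0.0075
gripper_force: 29.9
```

```bash
python3 -m creep '0 0 -0.005 0 0 0 0;0 0 -0.01 0 0 0 0;0 0 -0.015 0 0 0 0;0 0 -0.02 0 0 0 0;0 0 -0.025 0 0 0 0;0 0 -0.025 0 0 0 0;0 0 -0.025 0 0 0 0;0 0 -0.02 0 0 0 0;0 0 -0.01 0 0 0 0;0 0 0 0 0 0 0;0 0 0 0 0 0 0'
python3 go.py .5 .1 .211 180 0 80
python3 - <<'E'
from h import *
s=manip.camera("scene")
cv2.imwrite("pics/lift.png",cv2.resize(s[90:240,260:460],(800,600)))
E
```

```text
clock: 6.38
eef_pos: [0.4927, 0.2702, 0.2111]
orientation: [-180.0, -0.0, -13.0]
wrist_force: [0.0, 0.3, -0.4]
gripper_width: 0.0075
gripper_force: 30.0
pos [0.4927 0.2702 0.2111] rpy [-1.7997e+02 -3.0000e-02 -1.2990e+01] j [ 20.9  25.1  84.5   0.   70.4 123.9]
shift [0.0453 0.1642 0.    ]
rotvec [ 0.000e+00 -1.000e-03 -1.623e+00]
```

View pics/lift.png

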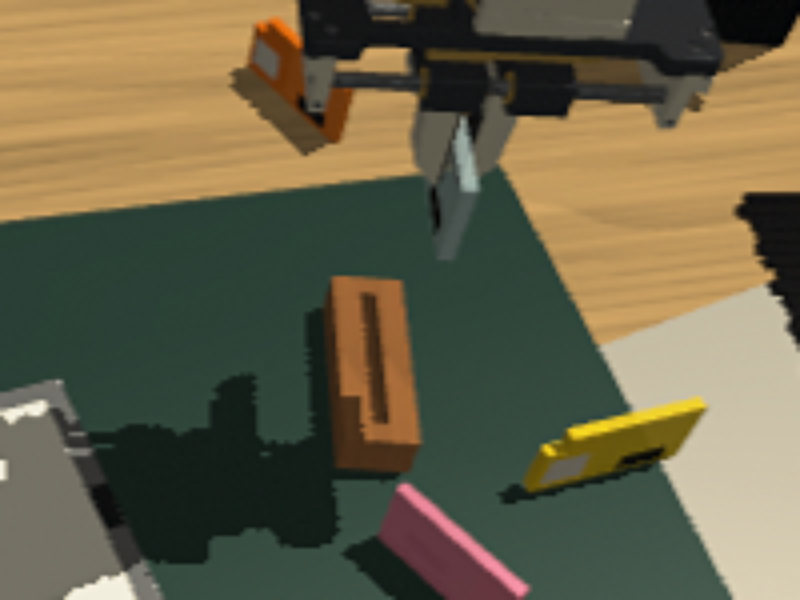

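The slide is held clear of its stand, with the dark streak (the label face) at crop (435,205) towards the pad. The stand is empty at (370,360). Next I'll work out the final TCP pose.

```bash
python3 - <<'E'
from h import *
for tilt in(42,48):
  T=R.from_euler('xyz',[180,0,90],degrees=True)*R.from_rotvec([-np.radians(tilt),0,0])
  print(tilt,(np.array([.568,-.001,.118])-T.apply([-.04,.004,.022])).round(4),T.as_euler('xyz',degrees=True).round(2),T.as_matrix()[:,1:].round(2).tolist())
E
python3 go.py .5 .04 .211 180 0 90
```

```text
42 [0.5503 0.039  0.1317] [138.   0.  90.] [[0.74, 0.67], [-0.0, -0.0], [0.67, -0.74]]
48 [0.549  0.039  0.1297] [132.   0.  90.] [[0.67, 0.74], [-0.0, -0.0], [0.74, -0.67]]
pos [0.4923 0.2699 0.21  ] rpy [ 1.7996e+02  7.0000e-02 -1.2990e+01] j [ 20.9  25.1  84.6   0.   70.4 123.9]
shift [ 0.0592  0.2223 -0.0009]
rotvec [-1.000e-03  2.000e-03 -1.798e+00]
```

```bash
python3 -m creep '0.003 0.011 0 0 0 0 0;0.007 0.025 0 0 0 0 0;0.008 0.03 0 0 0 0 0;0.008 0.03 0 0 0 0 0;0.008 0.03 0 0 0 0 0;0.008 0.03 0 0 0 0 0;0.007 0.03 0 0 0 0 0;0.006 0.022 0 0 0 0 0;0.004 0.014 0 0 0 0 0;0 0 0 0 0 -0.05 0;0 0 0 0 0 -0.1 0;0 0 0 0 0 -0.1 0'
python3 -m creep '0 0 0 0 0 -0.1 0;0 0 0 0 0 -0.1 0;0 0 0 0 0 -0.1 0;0 0 0 0 0 -0.1 0;0 0 0 0 0 -0.1 0;0 0 0 0 0 -0.1 0;0 0 0 0 0 -0.1 0;0 0 0 0 0 -0.1 0;0 0 0 0 0 -0.1 0;0 0 0 0 0 -0.1 0;0 0 0 0 0 -0.1 0;0 0 0 0 0 -0.1 0'
python3 -m creep '0 0 0 0 0 -0.1 0;0 0 0 0 0 -0.1 0;0 0 0 0 0 -0.1 0;0 0 0 0 0 -0.048 0;0 0 0 -0.05 0 0 0;0 0 0 -0.1 0 0 0;0 0 0 -0.1 0 0 0;0 0 0 -0.1 0 0 0;0 0 0 -0.1 0 0 0;0 0 0 -0.1 0 0 0;0 0 0 0 0 0 0;0 0 0 0 0 0 0'
python3 go.py .549 .039 .13 132 0 90
```

```text
clock: 7.43
eef_pos: [0.4995, 0.0392, 0.2096]
orientation: [-180.0, 0.2, 1.5]
wrist_force: [-0.1, 0.0, 0.1]
gripper_width: 0.0077
gripper_force: 30.0
clock: 8.43
eef_pos: [0.4995, 0.0397, 0.2096]
orientation: [-179.8, 0.1, 70.3]
wrist_force: [-0.4, -0.3, 0.1]
gripper_width: 0.0076
gripper_force: 30.0
clock: 9.43
eef_pos: [0.4988, 0.0401, 0.2097]
orientation: [148.8, -0.0, 90.0]
wrist_force: [0.5, -1.3, 0.2]
gripper_width: 0.0079
gripper_force: 30.0
pos [0.4988 0.0401 0.2097] rpy [ 1.488e+02 -1.000e-02  8.998e+01] j [ -6.1   6.5 119.4   8.   23.3 -12.6]
shift [-0.0011  0.0017  0.0942]
rotvec [-0.293  0.    -0.   ]
```

```bash
python3 -m creep '0 0 0.01 0 0 0 0;0 0 0.015 0 0 0 0;0 0 0.02 0 0 0 0;0 0.002 0.02 0 0 0 0;0 0 0.015 0 0 0 0;0 0 0.01 0 0 0 0;0 0 0.004 0 0 0 0;0 0 0 0 0 0 0;0 0 0 0 0 0 0'; python3 go.py .55 .039 .131 138 0 90
```

```text
clock: 10.18
eef_pos: [0.5555, 0.0391, 0.1473]
orientation: [149.9, -0.2, 90.2]
wrist_force: [-0.1, -0.1, -0.5]
gripper_width: 0.0079
gripper_force: 30.0
pos [0.5555 0.0391 0.1473] rpy [149.9   -0.24  90.16] j [ -5.5  18.3 115.7  10.9  16.3 -15.3]
shift [-0.0001 -0.0129  0.0113]
rotvec [-0.208 -0.005 -0.   ]
```

Joint 5 is at its limit with a purely outward lean. A lean to the outward left uses joint 4 instead, so I'll ease the tilt, turn 45° and tilt again.

```bash
python3 -m creep '0 0 -0.02 0.05 0 0 0;0 0 -0.025 0.1 0 0 0;0 0 -0.01 0.05 0 0 0;0 0 0 0 0.016 -0.047 0;0 0 0 0 0.032 -0.094 0;0 0 0 0 0.032 -0.094 0;0 0 0 0 0.032 -0.094 0;0 0 0 0 0.032 -0.094 0;0 0 0 0 0.032 -0.094 0;0 0 0 0 0.032 -0.094 0;0 0 0 0 0.032 -0.094 0;0 0 0 0 0 0 0'
python3 -m creep '0 0 0 -0.04 0 0 0;0 0 0 -0.08 0 0 0;0 0 0 -0.09 0 0 0;0 0 0 -0.09 0 0 0;0 0 0 -0.09 0 0 0;0 0 0 -0.08 0 0 0;0 0 0 0 0 0 0'
python3 - <<'E'
from h import *
T=R.from_euler('xyz',[180,0,135],degrees=True)*R.from_rotvec([-np.radians(46),0,0])
p=np.array([.568,-.001,.118])-T.apply([-.04,.004,.022]);e=T.as_euler('xyz',degrees=True)
import os; os.system("python3 go.py "+" ".join(map(str,[*p,*e]))); print(p,e)
E
```

```text
clock: 11.18
eef_pos: [0.5321, 0.0386, 0.1937]
orientation: [160.5, 0.3, 133.0]
wrist_force: [0.1, 0.4, -1.1]
gripper_width: 0.0079
gripper_force: 30.0
clock: 11.77
eef_pos: [0.5301, 0.0389, 0.1917]
orientation: [133.6, -0.1, 132.6]
wrist_force: [-0.1, -0.4, -1.5]
gripper_width: 0.0078
gripper_force: 30.0
pos [0.5301 0.0389 0.1917] rpy [ 1.3360e+02 -6.0000e-02  1.3264e+02] j [ -27.7   17.4  119.2   66.5   48.1 -119.5]
shift [-0.0158 -0.0578  0.0282]
rotvec [ 0.007  0.029 -0.029]
[0.52656064 0.01412918 0.13040512] [134.   0. 135.]
```

```bash
python3 -m creep '-0.002 -0.006 0.003 0 0 0 0;-0.003 -0.011 0.005 0 0 0 0;-0.003 -0.012 0.006 0 0 0 0;-0.003 -0.012 0.006 0 0 0 0;-0.003 -0.011 0.005 0 0 0 0;-0.002 -0.006 0.003 0 0 0 0;0 0 0 0 0 0 0;0 0 0 0 0 0 0;0 0 0 0 0 0 0;0 0 0 0 0 0 0'
python3 go.py .5266 .0141 .1304 134 0 135
python3 - <<'E'
from h import *
o=manip.get_obs();T=R.from_euler('xyz',o['orientation'],degrees=True);print("label est",o['eef_pos']+T.apply([-.04,.004,.022]))
ims=[]
for c in("scene","top"):
    im=manip.camera(c); ims.append(im)
    for q in("slide_label","slide","pad_mid","bottle_a","spare_slide"): print(c,q,[(np.round(d["location"],3).tolist(),round(d["conf"],2)) for d in manip.pinpoint(c,q)])
s,t=ims
cv2.imwrite("pics/fin.png",np.hstack([cv2.resize(s[150:330,130:330],(400,360)),cv2.resize(t[90:270,190:390],(400,360))]))
E
```

```text
clock: 12.6
eef_pos: [0.5286, 0.0142, 0.1324]
orientation: [133.7, 0.2, 132.9]
wrist_force: [-0.9, -0.6, -1.4]
gripper_width: 0.008
gripper_force: 30.0
pos [0.5286 0.0142 0.1324] rpy [133.66   0.24 132.9 ] j [ -31.    25.1  121.5   73.1   46.5 -133.5]
shift [ 0.0013 -0.0025  0.0003]
rotvec [ 0.006  0.029 -0.022]
label est [ 0.56956704 -0.00244668  0.12029487]
scene slide_label [([0.581, 0.359, 0.02], 0.97), ([0.566, 0.001, 0.12], 0.9), ([0.195, 0.288, 0.018], 0.82), ([0.662, 0.29, 0.018], 0.62)]
scene slide [([0.556, 0.032, 0.101], 0.84), ([0.568, 0.392, 0.002], 0.76), ([0.221, 0.304, 0.002], 0.64), ([0.641, 0.269, 0.001], 0.59), ([0.751, 0.096, -0.001], 0.52)]
scene pad_mid [([0.566, -0.003, 0.005], 0.66)]
scene bottle_a [([0.756, -0.024, 0.001], 0.89), ([0.754, 0.095, -0.001], 0.74), ([0.767, -0.115, 0.003], 0.6)]
scene spare_slide [([0.525, -0.237, 0.014], 0.62)]
top slide_label [([0.58, 0.36, 0.017], 0.71), ([0.66, 0.29, 0.016], 0.64), ([0.194, 0.284, 0.017], 0.56)]
top slide [([0.574, 0.393, 0.002], 0.87), ([0.222, 0.304, -0.0], 0.81), ([0.637, 0.269, -0.005], 0.59), ([0.557, 0.032, 0.103], 0.58)]
top pad_mid [([0.568, -0.003, 0.011], 0.94)]
top bottle_a [([0.768, -0.111, 0.0], 0.83), ([0.752, -0.027, -0.001], 0.57), ([0.753, 0.096, 0.002], 0.52)]
top spare_slide []
```

View pics/fin.png

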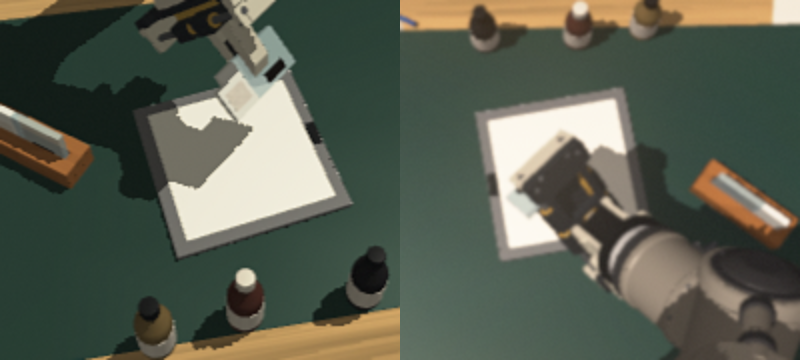

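The label faces up over the pad, at crop (238,95) in the scene panel, uncovered by the fingers. The networks place it at (0.566, 0.001, 0.120), against a pad middle of about (0.567, -0.003). The other slide and the bottles haven't moved. Handing in.

```bash
python3 -m creep '0 0 0 0 0 0 0;0 0 0 0 0 0 0;0 0 0 0 0 0 0;0 0 0 0 0 0 0'; python3 -c "
from plant import manip
print(manip.hand_in())"
```

```text
clock: 13.53
eef_pos: [0.5284, 0.0139, 0.1317]
orientation: [133.6, 0.2, 132.9]
wrist_force: [-0.1, -0.9, -0.0]
gripper_width: 0.0074
gripper_force: 30.0
the job is handed in; nothing more can be done
None
```

I handed the job in at 13.5 s with the notched slide held still, its label about 11 cm above the middle of the light pad and tilted about 46° face up; the other slide and the bottles were not moved, and no verdict was returned.

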